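# Seat the microtube rack and snap its toggle clamp over

## Robot

A 6-joint arm with a two-finger parallel gripper is mounted at the origin on a cart in front of the work surface, level with it; the furniture and walls round the work are solid. World frame = base frame: x ahead of the robot, y to its left, z up, the work surface at z = 0. Lengths are in m, angles in rad, forces in N, time in s.
With the tool pointing down it reaches from about 0.25 to 0.725 m from the base axis. Payload 4 kg.
Tool frame: the origin (TCP) lies midway between the tips of the shut fingers; the grasp point (between the pads) lies bot.pinch_z behind it (bot.pinch_z is the distance from the TCP to the grasp point, in m); z points along the fingers, y is the direction in which the jaws open and shut (so a half turn about z gives the same grasp; the last joint's range is limited). The gripper opens to 85 mm and grips with 20 to 120 N. Pads are 22 mm wide; open, the fingers measure 114 mm over their backs; the gripper's body (76 mm by 85 mm) begins 54 mm behind the grasp point. The pads swing forward as they close: fully open they stand 13 mm farther back than shut.
Start: joints at [-1.158, 0.241, 0.005, 1.335, 0, 1.571], TCP at [0.201, -0.458, 0.231] pointing down, gripper open.
Joint ranges: [-2.72, 2.72], [-1.05, 1.87], [-1.09, 1.28], [-1.99, 2.15], [-1.42, 1.44], [-3.14, 3.14]. Speed limits (rad/s): [2.79, 2.79, 3.14, 3.14, 3.14, 3.14].

## Interface

Orientations are given as a unit quaternion [x, y, z, w].
In Python, from workcell import bot gives the robot as it stands. The module is installed in compiled form; this text tells all that it offers.
- The arm moves only by the tool move_arm, never from a script. Its argument "series" is a list that holds one entry, the list of rows, each a list of 7 numbers: the shift along the world's x, y, z in cm, then the turn, a rotation vector about the world's x, y, z in degrees, then the opening, from 0 (shut) to 1 (fully open). A call has exactly 5 rows; each row shifts and turns the pose as measured when the row begins; what a row does not reach is not made up. A row lasts 1/10 s, in which the tool goes at most 50 mm and 8.59 degrees, less where a joint would pass 70% of its speed; a pose out of reach is approached as far as the arm can. A call with a gripper value outside its range is refused whole. The fingers move at their own pace and stop on an object; the grip force is fixed at half the most. Time passes only in rows, so rows that do not move let the fingers close, or fill a call up. It gives the time, the measured TCP pose, the force and the opening at its end, in the units of the state.
- bot.get_obs(): the state, without advancing time (a new reading comes with each control period).
- bot.camera(name): name is "scene" or "top" or "wrist"; returns (picture, depth): 480x640x3 uint8, red, green, blue; 480x640 float32, m along the optical axis (not along the pixel's ray), 0 where there is no reading.
- bot.camera_info(name): a dict with "vfov" (degrees; the focal length in pixels is half the picture's height over the tangent of half this angle, whatever the lens; pixels are square), "cx", "cy" (the principal point, pixels), "cam_to_world" (4x4, takes a point from camera to world coordinates); the wrist camera has in their place "tool_from_camera" (4x4, takes a point from camera to tool coordinates, whose origin is the TCP and whose axes are the flange's). Camera axes: x right, y down, z forward; pixel columns grow to the right and rows downward; lengths in m; the calibration is good to about 2 mm. A picture is of the moment at which its call begins: read the wrist's pose just before it. camera_info takes no time and is no camera call.
- bot.job_done(): hands the job in, once; it reports no verdict.
Trained networks look in the newest picture that a camera, given by its name, has taken for a name from the list of things; names that differ only in an ending like _2 or _b are one class to them, and where a whole thing is asked for, a point or a joint stands for the part that bears it (a point fixed in the world has none). Each returns a list of dicts, best first, with "confidence" (0 to 1); they miss things now and then, are a little off and sometimes report something else, mostly with a low value. They report only what shows in the picture. A call takes as long as a camera call.
- bot.find_in(camera, target): "at" ([x, y, z] in m, in world coordinates, good to about 4 mm: the middle of the surface that is visible of it).
The state is a dict: "clock": time; "joint_pos": joint angles; "joint_vel": joint speeds; "tau": joint torques, N m; "eef_pos": TCP position; "tool_rot": TCP orientation; "ft_force": force on the tool from outside, world axes, zero at the start; "ft_torque": the same for the moment, N m; "grip_width": finger opening in m.
Only numpy, scipy, OpenCV 4.12 (cv2) and the standard library are available. Lean on these libraries where they do the work, as an engineer would, in place of code of your own. Each camera call takes 0.05 s, during which the arm holds its last target.

## Task

With the fingertips, push the white microtube rack along its dock until it is fully home against the back stop, and then push the black handle of the toggle clamp beside it over its dead centre so that it snaps down into the clamped position. Just push, never lifting the rack, and leave the vials, the bottle, the cuvette strip and the notebook where they are.

Things in the scene. Friction and masses are not known exactly. Their poses are not given: they have to be found in the camera images.
- rack_dock: Aluminium rack dock fixed on the worktop. Origin on the worktop (z = 0) under the centre of the seated rack. x: sliding direction, open front to back stop; y: towards the side with the toggle clamp; z up. Base slab 8 mm thick, x -108 to +82, y +-107 mm. Side rails just beside the rack (y = +-93 to +-102 mm, tops at z = 24 mm) leave it about 1.5 mm play each side; flared in front.
- stop (a point): Middle of the top edge of the dock's back stop, on the face that the rack meets (dock x = 63.5, y = 0, z = 32 mm). The stop is 12 mm thick.
- rack: White 8 x 12 microtube rack, 127 mm (its x) by 184 mm (its y) by 33 mm high, about 0.12 kg, loose. Origin at the centre of its underside, which lies on the slab at z = 8 mm; top at z = 41. Starts between the rails with its origin at dock x = -50 to -25 mm; its front face is 63.5 mm nearer the open front. Fully home its origin is at dock x = 0. Slides with under 2 N.
- clamp_lever (a joint): Toggle clamp lever, angle in rad. 0 = open: the black handle leans 0.6 rad outward (dock +y), the short arm with the rubber foot stands up. 1.2 = clamped: the handle leans 0.6 rad inward over the rack, the arm lies level, foot on the rack's top. Dead centre (handle upright) is 0.6; a spring throws it to the nearer end. It takes about 4 N at the handle's end to start it, falling to zero at dead centre.
- pivot (a point): Axis of the clamp lever, parallel to dock x (dock x = 15, y = 122, z = 56 mm), between two steel cheeks 27 mm wide over all along dock x, tops at z = 67 mm.
- lever_end (a point): Point on the lever 76 mm from its axis, near the end of the black handle: a round bar 18 mm thick from 34 mm to 85 mm off the axis, with a rounded end. Open, this point is at dock x = 15, y = 165, z = 119 mm; clamped, at y = 79 mm, same height.
- vial_a: Small brown vial with a cap, 22 mm wide, 45 mm high, standing beside the dock on the clamp's side, towards the front; origin under its centre. Leave alone.
- vial_b: Like vial_a, standing behind the back stop. Leave alone.
- bottle: Reagent bottle with screw cap, 35 x 58 x 78 mm, standing behind the back stop; origin under its centre. Leave alone.
- strip: White cuvette strip, 12 x 112 x 13 mm, lying on the worktop beside the dock on the clamp's side; origin under its centre. Leave alone.
- notebook: Notebook, 210 x 152 x 14 mm, lying to the left; origin under its centre. Leave alone.

How it is judged:
On the way, in this order (a step that is already met when the one before it is completed fails the run):
1. the rack is fully home while the clamp is still open (x of rack in the frame of rack_dock above -0.004 m and angle between the x axis of rack and the x axis of rack_dock, either way round below 0.05 rad and value of joint clamp_lever below 0.3 rad), for 0.2 s.
2. the lever has snapped over to its clamped end (value of joint clamp_lever above 1.1 rad), for 0.2 s.
At the end, for the whole second after the job is handed in: The rack lies flat and at rest on the dock within 4 mm of the back stop and square to it (0.05 rad), and the clamp lever rests at its clamped end (above 1.1 of 1.2 rad) (x of rack in the frame of rack_dock above -0.004 m and angle between the x axis of rack and the x axis of rack_dock, either way round below 0.05 rad and value of joint clamp_lever above 1.1 rad and height (world z) of rack below 0.011 m and angle between rack's own z axis and vertical below 0.05 rad and linear speed of rack below 0.01 m/s); the robot touches nothing.
It fails at once if the rack is lifted (10 mm) or tipped (height (world z) of rack above 0.018 m or angle between rack's own z axis and vertical above 0.15 rad).
It fails at once if a vial, the bottle, the cuvette strip or the notebook is moved (15 mm) or tipped (distance of any of vial_a, vial_b, bottle, strip, notebook from where it was at the start of the episode above 0.015 m or angle between any of vial_a, vial_b, bottle, strip, notebook's own z axis and vertical above 0.3 rad).
It also fails if it takes over 42 s, if anything falls off the work surface, if the arm or the gripper's body presses on something with over 40 N, if the wrist force passes 120 N, or if a joint passes its speed limit or range.

## Working session

There is one attempt and no reset: what is moved stays moved. The work goes in short steps, Python scripts to look and compute and a tool call to move; the robot and the scene stay as the last step left them, time stands still between calls to the robot, and variables do not carry over. Pictures are saved under pics/ and viewed, and the job is handed in when it is done.

Besides the shell and the picture viewer there is one more tool, called after "Emit:" as name(argument=value, ...), one argument or row to a line, values as JSON. move_arm: Moves the arm, as the interface text tells. Its arguments: {"type":"object","properties":{"series":{"type":"array","items":{"type":"array","items":{"type":"array","items":{"type":"number"}}}}},"required":["series"]}

```bash
mkdir -p pics; python3 - <<'E'
from workcell import bot
import cv2,numpy as np
np.set_printoptions(precision=4,suppress=True)
for n in("top","scene"):
    im,d=bot.camera(n); cv2.imwrite(f"pics/{n}0.png",im[:,:,::-1]); np.save(f"{n}_d.npy",d)
    i=bot.camera_info(n); print(n,i)
    for t in ["rack_dock","rack","clamp_lever","vial_a","bottle","strip","notebook"]:
        print(t,[(np.round(r["at"],3),round(r["confidence"],2)) for r in bot.find_in(n,t)][:3])
o=bot.get_obs();print(o,bot.pinch_z)
E
```

```text
top {'vfov': 49.05865080656005, 'cx': 320.6162904323836, 'cy': 246.4137864875074, 'cam_to_world': array([[ 0.0092, -0.9936,  0.1129,  0.464 ],
       [-0.9998, -0.0073,  0.0169, -0.0517],
       [-0.016 , -0.113 , -0.9935,  1.2346],
       [ 0.    ,  0.    ,  0.    ,  1.    ]])}
rack_dock [(array([ 0.612, -0.21 ,  0.007]), 0.56)]
rack [(array([ 0.539, -0.234,  0.041]), 0.93)]
clamp_lever [(array([ 0.6  , -0.104,  0.098]), 0.85), (array([ 0.688, -0.235,  0.047]), 0.42)]
vial_a [(array([ 0.691, -0.236,  0.044]), 0.42)]
bottle [(array([ 0.698, -0.311,  0.058]), 0.82)]
strip [(array([ 0.507, -0.061,  0.013]), 0.6)]
notebook [(array([0.456, 0.288, 0.008]), 0.8)]
scene {'vfov': 42.662472071733006, 'cx': 315.4722831504184, 'cy': 239.850176948137, 'cam_to_world': array([[ 0.853 , -0.2804,  0.4401,  0.0762],
       [-0.5214, -0.4251,  0.7399, -0.9405],
       [-0.0204, -0.8606, -0.5089,  0.7295],
       [ 0.    ,  0.    ,  0.    ,  1.    ]])}
rack_dock [(array([ 0.608, -0.268,  0.019]), 0.98), (array([ 0.599, -0.104,  0.096]), 0.44)]
rack [(array([ 0.532, -0.257,  0.041]), 0.88)]
clamp_lever [(array([ 0.599, -0.107,  0.096]), 0.81)]
vial_a [(array([ 0.533, -0.115,  0.031]), 0.72), (array([ 0.688, -0.241,  0.024]), 0.69)]
bottle [(array([ 0.688, -0.328,  0.048]), 0.55)]
strip [(array([ 0.505, -0.07 ,  0.016]), 0.5)]
notebook [(array([0.52 , 0.265, 0.014]), 0.71), (array([ 0.527, -0.257,  0.038]), 0.71)]
{'clock': 0.8, 'joint_pos': array([-1.158 ,  0.2406,  0.005 ,  1.3352, -0.    ,  1.5708]), 'joint_vel': array([ 0.0004, -0.0013,  0.0006,  0.0001,  0.0015, -0.0003]), 'tau': array([ -0.0004, -37.2148,  25.268 ,   0.0008,  -0.0001,   0.    ]), 'eef_pos': array([ 0.2006, -0.458 ,  0.2313]), 'tool_rot': array([ 0.9788,  0.2049, -0.    ,  0.    ]), 'ft_force': array([ 0.572 , -0.1407,  0.6764]), 'ft_torque': array([ 0.0315, -0.0265, -0.0482]), 'grip_width': 0.0856537001427129} 0.0187
```

View pics/top0.png

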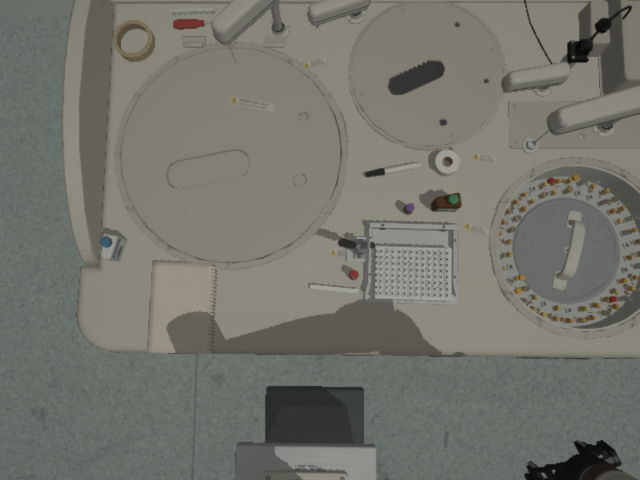

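View pics/scene0.png

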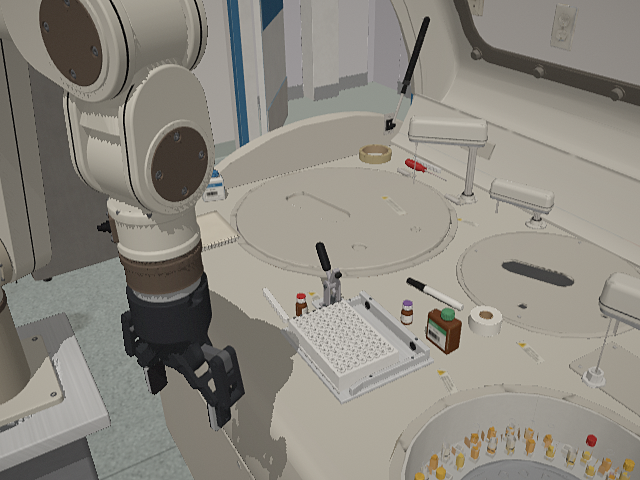

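The top view shows the rack at about (413,272), the back stop along row 233, the open clamp handle at (345,243), vials at (354,275) and (408,208), and the bottle at (447,202). Next I'll fit the dock and rack from the depth image.

```bash
cat > h.py <<'E'
from workcell import bot
import cv2,numpy as np
np.set_printoptions(precision=4,suppress=True)
def cloud(n,d):
    i=bot.camera_info(n);f=240/np.tan(np.radians(i["vfov"]/2))
    v,u=np.mgrid[:480,:640]
    P=np.stack([(u-i["cx"])/f*d,(v-i["cy"])/f*d,d,np.ones_like(d)],-1)@i["cam_to_world"].T
    return P[...,:3]
E
python3 - <<'E'
from h import *
im=cv2.imread("pics/top0.png")
P=cloud("top",np.load("top_d.npy"))
x,y,z=P[...,0],P[...,1],P[...,2]
roi=(x>.42)&(x<.68)&(y>-.38)&(y<-.07)
def rect(lo,hi,r=roi):
    m=(r&(z>lo)&(z<hi)).astype(np.uint8)
    n,l,s,_=cv2.connectedComponentsWithStats(m)
    k=1+s[1:,4].argmax(); q=P[l==k][:,:2].astype(np.float32)*1000
    return cv2.minAreaRect(q),len(q)
print("rack top",rect(.034,.048))
print("slab+",rect(.004,.05))
print("stop", rect(.026,.036,roi&(x>.6)))
big=cv2.resize(im[210:320,300:480],None,fx=4.4,fy=4.4,interpolation=cv2.INTER_CUBIC);cv2.imwrite("pics/crop0.png",big)
# coarse z map
for r in range(222,306,3): print(r,(z[r,362:464:6]*1000).round().astype(int), x[r,410].round(3))
h=(z>.06)&(z<.2)&(x>.5)&(x<.66)&(y>-.2)&(y<.0)
q=P[h]; print(len(q)); o=np.argsort(q[:,1]); print(q[o][::max(1,len(q)//25)])
E
```

```text
rack top (((540.8623046875, -240.85504150390625), (174.01292419433594, 119.00880432128906), 88.54143524169922), 3467)
slab+ (((566.2047119140625, -220.91751098632812), (200.5278778076172, 269.0951843261719), 1.217714786529541), 7596)
stop (((649.6356201171875, -242.79022216796875), (201.09307861328125, 13.916899681091309), 88.74386596679688), 459)
222 [ 2  7  9  6 12  7  5  8  7  6  0  3 -4  4  0  0  0] 0.663
225 [ 0  4 30 33 32 32 30 31 30 31 33 32 31 33 29 30 -1] 0.652
228 [-1 10 16 26 24 23 30 27 29 28 28 34 32 31 32 36 -3] 0.645
231 [-1 15  9  6  9 11 10  9  3  8  6  9  9  8  6 18  3] 0.642
234 [ 3 16  7 10  9  5  5 10  8  6 12  8  8  6  8 18  0] 0.634
237 [ 4 20  9  5  8  8  3  9 10  6 11  9 13  8  9 13 -2] 0.627
240 [63 18  9  8  6  9  7  7  6  4 11  9  7  7 10 20  5] 0.62
243 [76 98 89 10  7  8  9 12 10  2  5  9  8  8  8 19  1] 0.613
246 [76 97 93 36 16 13 13  5  9 10  9  7  6  7  6 17  2] 0.606
249 [64 20 14 44 41 45 44 43 40 39 42 42 40 43 38 15  2] 0.595
252 [66 26 14 16 17 12 13 15 14 15 18 17 23 22 25 16  1] 0.591
255 [12 20 15 43 39 41 42 43 43 43 45 45 37 43 40 16  2] 0
[... 1043 characters left out ...]
 0.5954 -0.1443  0.0933]
 [ 0.5952 -0.1419  0.0952]
 [ 0.5945 -0.1371  0.1011]
 [ 0.599  -0.133   0.0992]
 [ 0.5916 -0.1294  0.087 ]
 [ 0.5983 -0.1273  0.0858]
 [ 0.599  -0.1255  0.0803]
 [ 0.5973 -0.1236  0.0758]
 [ 0.6003 -0.1218  0.0689]
 [ 0.5871 -0.1197  0.0659]
 [ 0.603  -0.1176  0.0644]
 [ 0.6099 -0.1154  0.0635]
 [ 0.612  -0.1131  0.0647]
 [ 0.6048 -0.1076  0.0859]
 [ 0.6016 -0.105   0.0944]
 [ 0.606  -0.1006  0.0939]
 [ 0.6005 -0.0981  0.1026]
 [ 0.5955 -0.0957  0.1081]
 [ 0.5918 -0.0916  0.1028]
 [ 0.5947 -0.0891  0.1144]
 [ 0.6002 -0.0866  0.1224]
 [ 0.5908 -0.0828  0.1107]
 [ 0.5936 -0.0803  0.124 ]
 [ 0.5976 -0.0781  0.126 ]
 [ 0.5917 -0.074   0.121 ]
 [ 0.6066 -0.0717  0.1221]]
```

View pics/crop0.png

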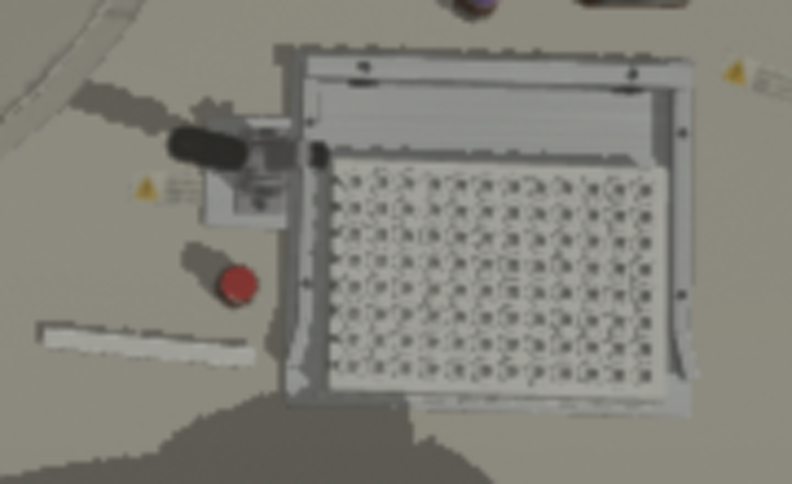

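Stop, rack size, clamp pivot and handle all agree with one dock pose: origin (0.580, -0.241), yaw about -1.3°. The rack sits at dock x ≈ -39 mm, so its front face is at world x ≈ 0.477. I'll shut the fingers, align them and move in front of it.

Emit:
move_arm(
  series=[
    [[3,3,0,0,0,-8,0],[3,3,0,0,0,-8,0],[3,3,0,0,0,-8,0],[3,3,0,0,0,-1,0],[3,3,0,0,0,0,0]],
  ],
)

```text
clock: 1.3
eef_pos: [0.3479, -0.3112, 0.2314]
tool_rot: [1.0, -0.018, 0.0, 0.001]
ft_force: [0.8, -1.1, -0.1]
grip_width: 0.0122
```

Emit:
move_arm(
  series=[
    [[3,3,-2,0,0,0,0],[3,3,-2,0,0,0,0],[2,1,-4,0,0,0,0],[0,0,-4.5,0,0,0,0],[0,0,-3,0,0,0,0]],
  ],
)

```text
clock: 1.8
eef_pos: [0.4399, -0.2361, 0.0789]
tool_rot: [1.0, -0.013, 0.009, 0.006]
ft_force: [-1.3, 0.9, -0.1]
grip_width: -0.0001
```

```bash
python3 - <<'E'
from h import *
print(bot.get_obs()["eef_pos"])
im,d=bot.camera("wrist");cv2.imwrite("pics/w1.png",im[:,:,::-1])
E
```

```text
[ 0.4399 -0.2361  0.0789]
```

View pics/w1.png

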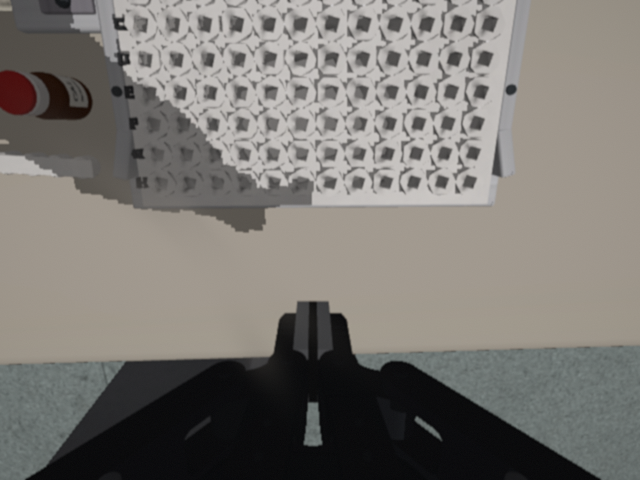

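The wrist view shows the shut tips at (313,305), centred on the rack's front edge (x 135–495). Now I'll go down and approach.

Emit:
move_arm(
  series=[
    [[0,-0.4,-3,0,0,0,0],[0,0,-2.4,0,0,0,0],[1,0,0,0,0,0,0],[1,0,0,0,0,0,0],[0.4,0,0,0,0,0,0]],
  ],
)

```text
clock: 2.35
eef_pos: [0.4639, -0.2397, 0.0221]
tool_rot: [1.0, -0.014, 0.007, 0.004]
ft_force: [0.5, -1.1, 0.6]
grip_width: -0.0
```

Emit:
move_arm(
  series=[
    [[0.7,0,0.1,0,0,0,0],[0.7,0,0,0,0,0,0],[0.7,0,0,0,0,0,0],[0.6,0,0,0,0,0,0],[0.5,0,0,0,0,0,0]],
  ],
)

```text
clock: 2.85
eef_pos: [0.502, -0.2411, 0.0279]
tool_rot: [1.0, -0.014, 0.01, 0.006]
ft_force: [0.1, 0.3, -0.2]
grip_width: 0.0
```

Emit:
move_arm(
  series=[
    [[0.3,0,0,0,0,0,0],[0.3,0,0,0,0,0,0],[0.2,0,0,0,0,0,0],[0.2,0,0,0,0,0,0],[0.1,0,0,0,0,0,0]],
  ],
)

```text
clock: 3.35
eef_pos: [0.5085, -0.2411, 0.0272]
tool_rot: [1.0, -0.014, 0.004, 0.006]
ft_force: [-2.3, -0.8, 0.9]
grip_width: 0.0002
```

Emit:
move_arm(
  series=[
    [[0.3,0,0,0,0,0,0],[0.3,0,0,0,0,0,0],[0.2,0,0,0,0,0,0],[0,0,0,0,0,0,0],[0,0,0,0,0,0,0]],
  ],
)

```text
clock: 3.85
eef_pos: [0.5086, -0.2409, 0.0262]
tool_rot: [1.0, -0.016, -0.003, 0.006]
ft_force: [-2.0, 0.3, 1.0]
grip_width: -0.0
```

```bash
python3 - <<'E'
from h import *
print(bot.get_obs()["eef_pos"],bot.get_obs()["ft_force"])
im,d=bot.camera("scene");cv2.imwrite("pics/s2.png",im[:,:,::-1][220:420,200:460].repeat(3,0).repeat(3,1))
im,d=bot.camera("top");cv2.imwrite("pics/t2.png",cv2.resize(im[:,:,::-1][210:320,300:480],None,fx=4.4,fy=4.4))
P=cloud("top",d)
for r in range(222,262,1): print(r,(P[r,405:440:6,2]*1000).round().astype(int), P[r,410,0].round(3))
E
```

```text
[ 0.5086 -0.2409  0.0262] [-1.9554  0.2838  1.0482]
222 [ 7 11 -4 -3  0 -3] 0.663
223 [31  8  7  9  8  8] 0.661
224 [31 33 34 29 38 37] 0.654
225 [33 33 32 31 36 30] 0.652
226 [35 32 31 31 29 32] 0.649
227 [33 31 34 31 31 34] 0.647
228 [28 30 33 33 33 33] 0.645
229 [10 17 22 23 27 33] 0.645
230 [41 36 39 39 36 14] 0.639
231 [38 41 41 41 36 41] 0.636
232 [42 42 39 43 40 43] 0.634
233 [36 45 42 41 44 43] 0.632
234 [21 26 24 30 35 29] 0.633
235 [15 20 21 20 17 24] 0.631
236 [39 42 43 45 21 22] 0.625
237 [41 42 43 42 39 44] 0.622
238 [39 45 43 44 42 41] 0.62
239 [34 35 43 44 44 45] 0.618
240 [25 22 25 22 30 31] 0.619
241 [ 17  19  20  25  24 423] 0.617
242 [ 40  43  42  44  21 441] 0.611
243 [ 44  43  49  44  44 449] 0.609
244 [ 41  45  41  45  43 453] 0.606
245 [ 34  36  45  44  42 454] 0.605
246 [ 18  22  28  28  31 457] 0.605
247 [ 11  19  19  22  20 461] 0.603
248 [ 39  46  40  39 365 463] 0.597
249 [ 44  39  43  44 418 461] 0.596
250 [ 43  41  40  41 424 466] 0.592
251 [ 30  34  42  42 428 471] 0.591
252 [ 22  20  26 334 435 474] 0.592
253 [ 16  16  21 335 438 474] 0.589
254 [ 43  44  42 337 444 476] 0.583
255 [ 43  38  43 340 447 476] 0.582
256 [ 46  42  42 337 452 479] 0.579
257 [ 27  31  40 331 455 479] 0.578
258 [ 22  23  22 320 462 482] 0.577
259 [ 17  14  26 401 464 481] 0.575
260 [ 46  45  41 408 464 485] 0.57
261 [ 42  37  44 414 466 487] 0.568
```

View pics/s2.png

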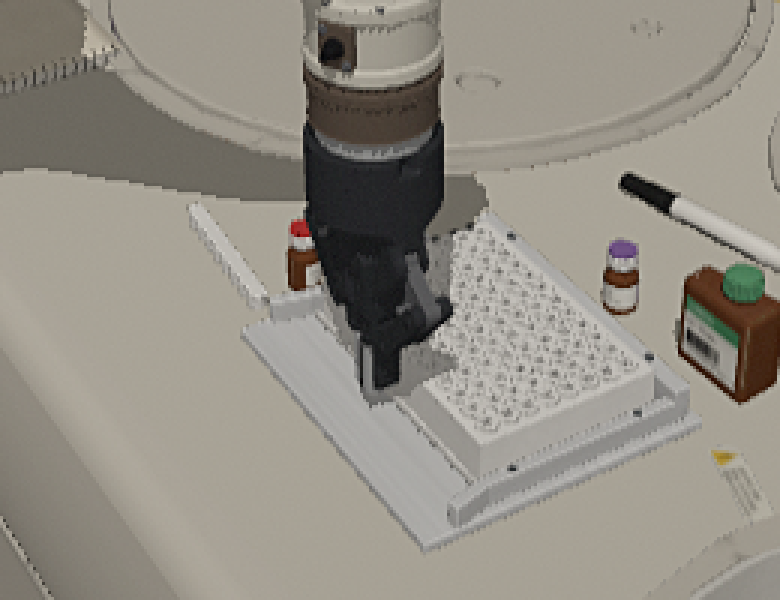

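View pics/t2.png

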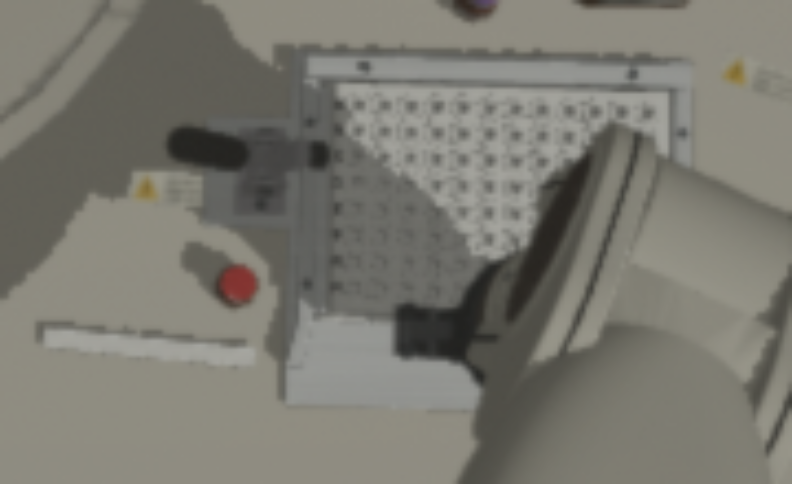

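The rack's back edge appears to meet the stop (row ~230 in the full image), and the arm stalled. I'll push once a little harder to confirm contact.

Emit:
move_arm(
  series=[
    [[0,0,0,0,0,0,0],[0.3,0,0,0,0,0,0],[0.5,0,0,0,0,0,0],[0.6,0,0,0,0,0,0],[0.7,0,0,0,0,0,0]],
  ],
)

```text
clock: 4.45
eef_pos: [0.5083, -0.2402, 0.0248]
tool_rot: [1.0, -0.018, -0.025, 0.007]
ft_force: [-19.4, -1.2, 14.6]
grip_width: -0.0002
```

Firm contact at 19 N with no movement, so the rack is home. Now I'll retreat, rise and go round to the outer side of the handle.

Emit:
move_arm(
  series=[
    [[-2,0,0,0,0,0,0],[-2.5,0,1,0,0,0,0],[-1,0,4.5,0,0,0,0],[0,0,5,0,0,0,0],[0,0,5,0,0,0,0]],
  ],
)

```text
clock: 4.95
eef_pos: [0.4469, -0.2365, 0.1756]
tool_rot: [0.999, -0.018, -0.031, 0.002]
ft_force: [0.7, -0.7, -0.4]
grip_width: 0.0002
```

Emit:
move_arm(
  series=[
    [[0,1,3,0,0,0,0],[1,4.5,0,0,0,0,0],[1,4.5,0,0,0,0,0],[1,4.5,0,0,0,0,0],[2,4.5,0,0,0,0,0]],
  ],
)

```text
clock: 5.45
eef_pos: [0.5062, -0.0489, 0.2195]
tool_rot: [1.0, -0.025, -0.015, 0.006]
ft_force: [0.9, -0.8, -0.3]
grip_width: 0.0001
```

```bash
python3 - <<'E'
from h import *
from scipy.spatial.transform import Rotation as R
o=bot.get_obs();print(o["eef_pos"],R.from_quat(o["tool_rot"]).as_matrix())
im,d=bot.camera("top");P=cloud("top",d);cv2.imwrite("pics/t3.png",cv2.resize(im[:,:,::-1][210:320,300:480],None,fx=4.4,fy=4.4))
m=((P[...,2]>.034)&(P[...,2]<.048)&(P[...,0]>.48)&(P[...,0]<.645)&(P[...,1]>-.34)&(P[...,1]<-.14)).astype(np.uint8)
n,l,s,_=cv2.connectedComponentsWithStats(m);k=1+s[1:,4].argmax();print(cv2.minAreaRect((P[l==k][:,:2]*1000).astype(np.float32)))
E
```

```text
[ 0.5062 -0.0489  0.2195] [[ 0.9983 -0.0489 -0.0302]
 [-0.0493 -0.9987 -0.0105]
 [-0.0296  0.012  -0.9995]]
((580.9619140625, -242.2766571044922), (173.22531127929688, 118.90280151367188), 88.74842834472656)
```

View pics/t3.png

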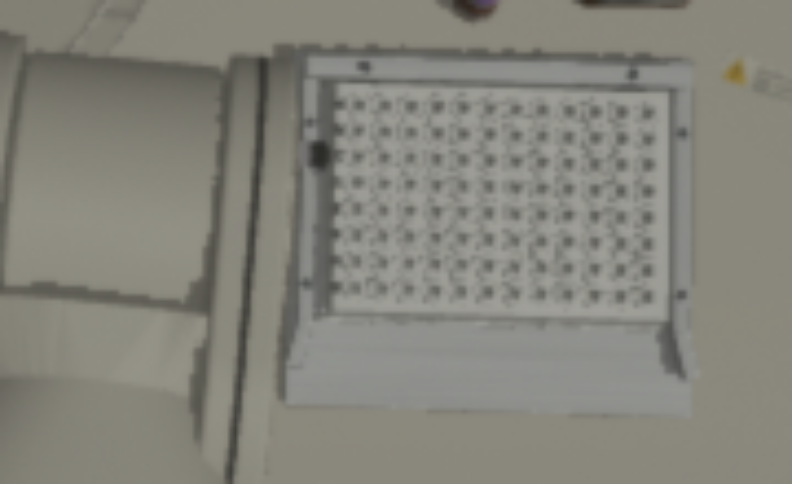

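The rack is home: centre at 0.581 against the dock's 0.580, and square within 0.1°. I'll move outside the handle and go down.

Emit:
move_arm(
  series=[
    [[3,1.5,0,0,-1.5,0,0],[3,1.5,0,0,0,0,0],[3,0.5,-2,0,0,0,0],[0.2,0,-4,0,0,0,0],[0,0,-3,0,0,0,0]],
  ],
)

```text
clock: 6.0
eef_pos: [0.6146, -0.0075, 0.1346]
tool_rot: [1.0, -0.007, 0.013, -0.003]
ft_force: [-0.1, -0.3, -0.5]
grip_width: -0.0
```

```bash
python3 - <<'E'
from h import *
print(bot.get_obs()["eef_pos"])
im,d=bot.camera("wrist");cv2.imwrite("pics/w4.png",im[:,:,::-1])
im,d=bot.camera("scene");cv2.imwrite("pics/s4.png",im[:,:,::-1][180:380,200:460].repeat(3,0).repeat(3,1))
E
```

```text
[ 0.6146 -0.0075  0.1346]
```

View pics/w4.png

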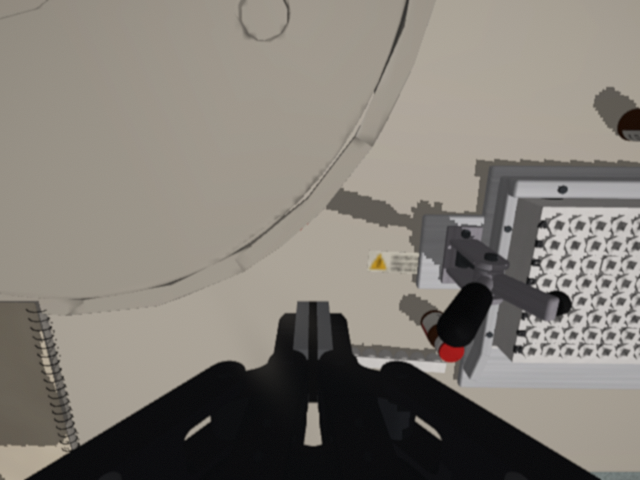

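View pics/s4.png

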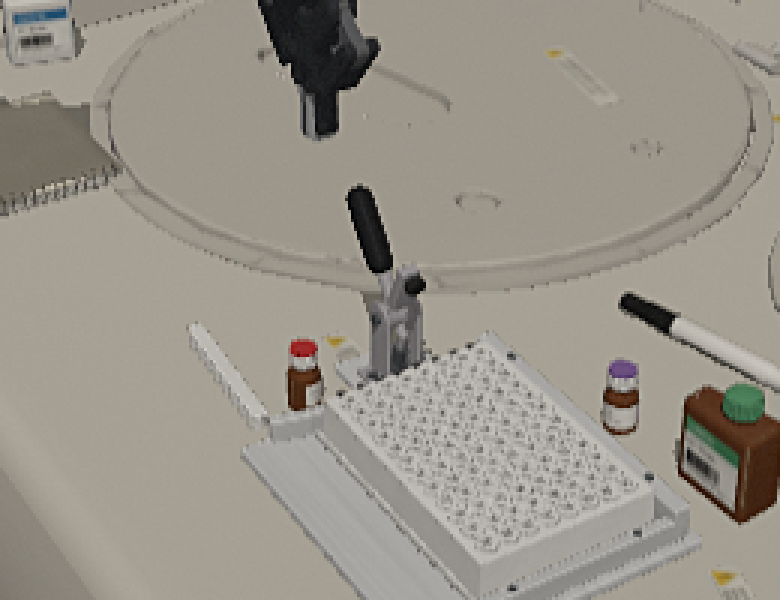

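Fingertips are outside the handle; the handle is still open and the rack is home. I'll lower, line up on x and begin pushing.

Emit:
move_arm(
  series=[
    [[-1.5,0,-1.2,0,0,0,0],[0,0,-1.4,0,0,0,0],[0,-1.5,0,0,0,0,0],[0,-1.5,0,0,0,0,0],[0,-1,0,0,0,0,0]],
  ],
)

```text
clock: 6.6
eef_pos: [0.5999, -0.0499, 0.1123]
tool_rot: [1.0, -0.006, 0.014, -0.003]
ft_force: [0.1, 0.6, 1.0]
grip_width: 0.0002
```

Emit:
move_arm(
  series=[
    [[0,-1,-0.5,0,0,0,0],[0,-1.2,0,0,0,0,0],[0,-1.2,0,0,0,0,0],[0,-1.2,0,0,0,0,0],[0,-1,0,0,0,0,0]],
  ],
)

```text
clock: 7.1
eef_pos: [0.608, -0.0899, 0.1289]
tool_rot: [0.999, 0.0, 0.028, -0.026]
ft_force: [1.3, 1.5, 0.3]
grip_width: 0.0002
```

```bash
python3 - <<'E'
from h import *
o=bot.get_obs();print(o["eef_pos"],o["ft_force"])
im,d=bot.camera("scene");cv2.imwrite("pics/s5.png",im[:,:,::-1][180:380,200:460].repeat(3,0).repeat(3,1))
E
```

```text
[ 0.608  -0.0899  0.1289] [1.3336 1.4868 0.285 ]
```

View pics/s5.png

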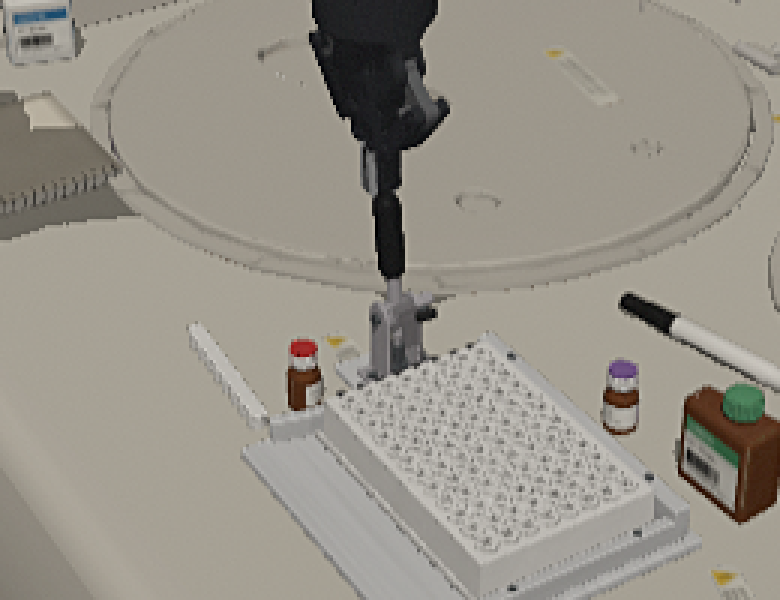

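The handle is nearly upright, but the tip has ridden up to z 0.129. I'll correct z and x while continuing over dead centre.

Emit:
move_arm(
  series=[
    [[-0.5,0,-1.2,0,0,0,0],[-0.3,-1,-0.8,0,0,0,0],[0,-1.5,-0.3,0,0,0,0],[0,-1.2,0,0,0,0,0],[0,-0.5,0,0,0,0,0]],
  ],
)

```text
clock: 7.65
eef_pos: [0.5998, -0.1365, 0.1048]
tool_rot: [0.999, -0.002, 0.028, -0.03]
ft_force: [0.6, 23.6, 6.5]
grip_width: 0.0001
```

```bash
python3 - <<'E'
from h import *
o=bot.get_obs();print(o["eef_pos"],o["ft_force"])
im,d=bot.camera("scene");cv2.imwrite("pics/s6.png",im[:,:,::-1][180:380,200:460].repeat(3,0).repeat(3,1))
E
```

```text
[ 0.5998 -0.1365  0.1048] [ 0.5826 23.599   6.4641]
```

View pics/s6.png

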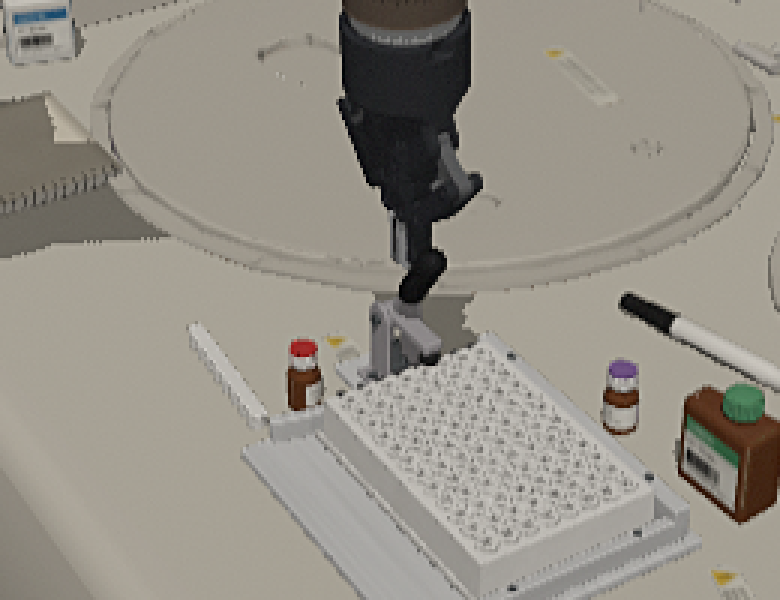

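The lever has snapped over and its foot is on the rack; I'm pressing on it at 24 N. I'll back off and rise.

Emit:
move_arm(
  series=[
    [[0,2,0,0,0,0,0],[0,3,0,0,0,0,0],[0,3,1,0,0,0,0],[0,3,4,0,0,0,0],[0,2,4,0,0,0,0]],
  ],
)

```text
clock: 8.2
eef_pos: [0.5952, -0.0106, 0.1888]
tool_rot: [0.999, -0.007, 0.02, -0.03]
ft_force: [1.1, -0.4, -0.3]
grip_width: -0.0005
```

Emit:
move_arm(
  series=[
    [[-4,0,2,0,0,0,0],[-4,0,0,0,0,0,0],[-4,2,0,0,0,0,0],[-4,2,0,0,0,0,0],[0,0,0,0,0,0,0]],
  ],
)

```text
clock: 8.7
eef_pos: [0.4359, 0.0176, 0.2155]
tool_rot: [0.999, -0.001, 0.026, -0.033]
ft_force: [1.0, 0.0, 0.1]
grip_width: -0.0002
```

```bash
python3 - <<'E'
from h import *
o=bot.get_obs();print(o["eef_pos"],o["ft_force"])
im,d=bot.camera("scene");cv2.imwrite("pics/s7.png",im[:,:,::-1][180:380,200:460].repeat(3,0).repeat(3,1))
im,d=bot.camera("top");P=cloud("top",d);cv2.imwrite("pics/t7.png",cv2.resize(im[:,:,::-1][190:320,260:480],None,fx=3.6,fy=3.6))
m=((P[...,2]>.034)&(P[...,2]<.048)&(P[...,0]>.48)&(P[...,0]<.645)&(P[...,1]>-.34)&(P[...,1]<-.14)).astype(np.uint8)
n,l,s,_=cv2.connectedComponentsWithStats(m);k=1+s[1:,4].argmax();print(cv2.minAreaRect((P[l==k][:,:2]*1000).astype(np.float32)))
q=P[(P[...,2]>.09)&(P[...,2]<.16)&(P[...,0]>.56)&(P[...,0]<.63)&(P[...,1]>-.25)&(P[...,1]<-.05)];print(len(q),q.mean(0),q.min(0),q.max(0))
for t in ["clamp_lever","vial_a","bottle","strip"]:
    print(t,[(np.round(r["at"],3),round(r["confidence"],2)) for r in bot.find_in("scene",t)][:3])
E
```

```text
[0.4359 0.0176 0.2155] [1.0016 0.0399 0.0706]
((580.7553100585938, -242.3856201171875), (172.9960479736328, 119.16303253173828), 88.43766021728516)
145 [ 0.5972 -0.1519  0.1131] [ 0.5891 -0.1694  0.0912] [ 0.6063 -0.1313  0.1296]
clamp_lever [(array([ 0.594, -0.156,  0.069]), 0.76)]
vial_a [(array([ 0.685, -0.238,  0.026]), 0.77)]
bottle [(array([ 0.691, -0.328,  0.052]), 0.55)]
strip [(array([ 0.504, -0.068,  0.017]), 0.54)]
```

View pics/s7.png

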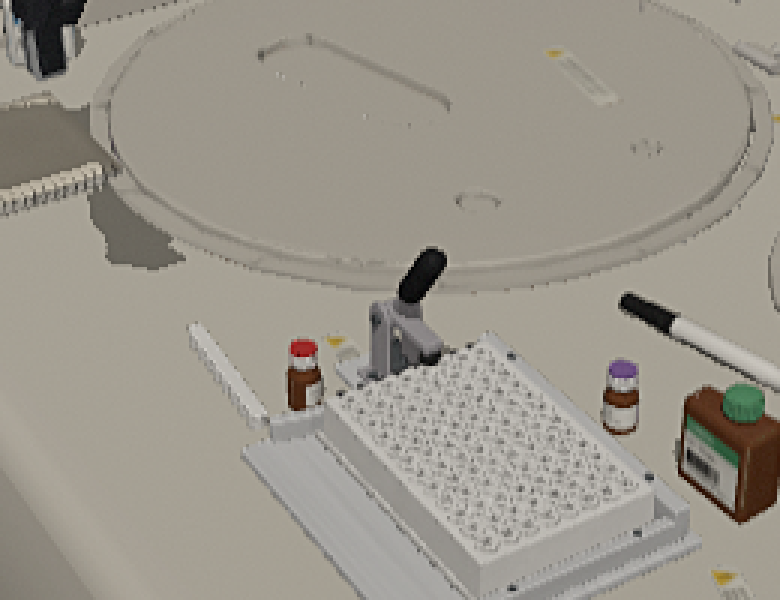

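View pics/t7.png

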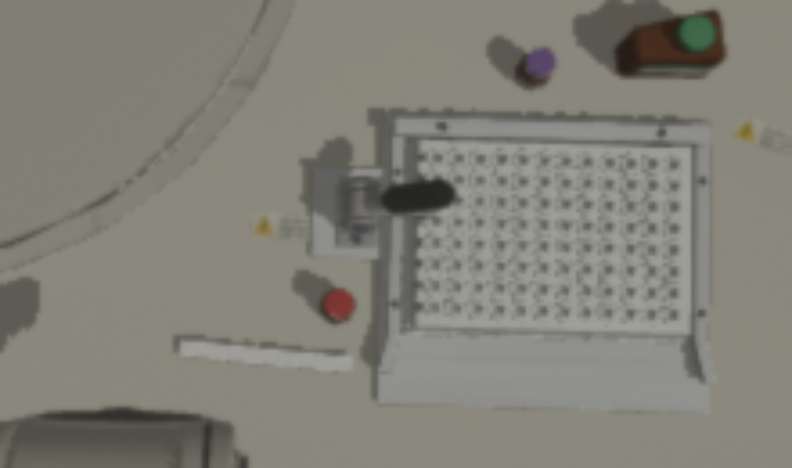

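The handle leans inward at (415,195) with its end at dock y ≈ 72 mm, which is the clamped end. The foot is on the rack, the rack is home, and the other objects haven't moved. I'm handing in.

```bash
python3 -c "
from workcell import bot
print(bot.job_done())"
```

```text
the job is handed in; nothing more can be done
None
```

I pushed the rack home with the shut fingertips and then pushed the clamp handle over dead centre, where it snapped into the clamped position. The job was handed in at about 9 s of the 42 s allowed. No verdict is reported, so this rests on my own checks.

- **Rack:** I pushed until it stalled against the back stop at about 19 N. The last measurement put its centre at world x 0.581 against the dock's 0.580. It was square to the stop within about 0.3°.
- **Clamp:** The handle end is at about dock y = 72 mm, z = 0.13 m, and the foot is on the rack's top, which matches the clamped end. I pressed the lever at about 24 N for a moment after it had snapped over, then backed off.
- **Other objects:** In the last pictures the vials, bottle and strip stand where they started, and I saw nothing touch the notebook. The network missed the red-capped vial (`vial_a`) in the last check, but it is visible in place in both pictures.
- **Arm:** It is clear of everything, with the wrist force back near zero.
- **Deviation:** While pushing the handle, the fingertip rode up about 2 cm and drifted 8 mm sideways. I corrected this before dead centre.

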